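# Load a drill jig and hold its cover home over the dowels

## Task

Lay the loose bearing block flat and square in the pocket of the drilling fixture and let go of it, then take the bridge-shaped jig cover by its bar grip and lower or slide it about over the fixture until it drops onto the two locating pins, which go up into the hidden holes in its feet. Press the cover down against the spring plungers until its feet sit flush on the fixture, and finish while still gripping it and holding it down there; it springs up again if let go. Leave the gear and the spool where they are.

Things in the scene. Friction and masses are not known exactly. Their poses are not given: they have to be found in the camera images.
- fixture: Steel drilling fixture, block 160 x 72 x 20 mm (x, y, z) fixed to the table. Origin: centre of its underside; x along its length, z up; top face at z = 20 mm. Beside each dowel pin (x = +51 and -51 mm), at y = +16.5 and -16.5 mm, thin spring plungers (6 mm dia.) stand 6 mm above the top face; the four together resist with about 5 N when first touched, 12 N when pushed flush.
- pocket (a point): Centre of the floor of the rectangular pocket in the middle of the fixture's top, 12 mm above the fixture's origin, same axes. The pocket is 63 mm (x) by 39 mm (y), 8 mm deep, with a 2 mm chamfered mouth.
- pin_a (a point): Tip of one of the fixture's two upright dowel pins, at x = +51 mm, y = 0 of the fixture. 10 mm diameter, 14 mm tall above the top face (tip 34 mm above the table), tapered to 5.6 mm over the last 3.5 mm.
- pin_b (a point): Tip of the other, equal dowel pin, at x = -51 mm, y = 0 of the fixture.
- block_mid (a point): Centre (9 mm above its underside) of the loose aluminium bearing block, a flat rectangle 60 x 36 x 18 mm (x, y, z) with a 20 mm bore through its middle; about 0.11 kg, lies flat on the table at first. x along its 60 mm length, z up. Both ways round fit. Seated, it stands 10 mm above the fixture's top face and this point is 21 mm above the fixture's origin.
- cover_grip (a point): Centre of the jig cover's black bar grip, 43 mm above the undersides of its feet; x along the cover, z up. The grip is 50 mm (x) by 24 mm (y) by 30 mm tall; grip it across the 24 mm. Height of this point above the fixture's origin: 63 mm when the cover is flush, 69 mm resting on the plungers, 77 mm with the feet on the pin tips. Both ways round fit.
- cover: The loose jig cover, a steel bridge 130 x 44 mm, about 0.26 kg; origin midway between its feet at their undersides. Feet 28 mm (x) by 44 mm, 20 mm tall, at x = +51 and -51 mm; on them an 8 mm plate (z 20 to 28 mm) that carries the bar grip. In the middle of each foot's underside is a blind hole 13 mm (x) by 12 mm (y), 17 mm deep, 1.5 mm chamfer, for a pin.
- gear: Dark spur gear lying flat, 68 mm diameter, 12 mm thick, a bystander. Origin: centre of its underside.
- spool: Empty white plastic spool standing upright, 70 mm diameter, 51 mm high, a bystander. Origin: centre of its underside.
Not all that is in view belongs to the job. What is shaped like the cover but orange is not meant. Of the things that look like the part that bears block_mid, the smaller one is meant.

How it is judged:
By the outcome, as a careful person would: the job done as asked, in the order asked, and still so for the second after the job is handed in, while the arm keeps its last pose, push and grip.
It also fails if it takes over 58 s, if anything falls off the work surface, if the arm or the gripper's body presses on something with over 40 N, if the wrist force passes 120 N, or if a joint passes its speed limit or range.

## Robot

A 6-joint arm with a two-finger parallel gripper is mounted at the origin on a cart in front of the work surface, level with it; the furniture and walls round the work are solid. World frame = base frame: x ahead of the robot, y to its left, z up, the work surface at z = 0. Lengths are in mm, angles in rad, forces in N, time in s.
With the tool pointing down it reaches from about 400 to 925 mm from the base axis. Payload 12.5 kg.
Tool frame: the origin (TCP) lies between the finger pads; the fingertips stand 11 mm ahead of it and the grasp point (between the pads) lies 8 mm behind it; y points along the fingers, x is the direction in which the jaws open and shut, and the axes are right-handed (so a half turn about y gives the same grasp; the last joint's range is limited). The gripper opens to 95 mm and grips with 3 to 60 N. Pads are 20 mm wide; open, the fingers measure 119 mm over their backs; the gripper's body (75 mm by 180 mm) begins 59 mm behind the grasp point.
Start: joints at [-1.278, 0.491, 1.559, -0, 1.092, -0.106], TCP at [242.72, -575.965, 202.061] pointing down, gripper open.
Joint ranges: [-3.1, 3.1], [-0.84, 2.19], [0.05, 2.79], [-1.13, 4.28], [0.06, 2.93], [-2.69, 2.69]. Speed limits (rad/s): [2.22, 2.22, 2.79, 3.14, 3.14, 3.14].

## Interface

Orientations are given as [roll, pitch, yaw] about the fixed x, y, z axes, in that order (R = Rz(yaw) Ry(pitch) Rx(roll)).
In Python, from cell import env gives the robot as it stands.
- The arm moves only by the tool jog_arm, never from a script. Its argument "series" is a list of rows, each an object of numbers: "dx", "dy", "dz": the shift along the world's x, y, z in m; "rx", "ry", "rz": the turn, a rotation vector about the world's x, y, z in degrees; "gripper": the opening, from 0 (shut) to 1 (fully open). A call has 1 to 12 rows; each row shifts and turns the commanded pose from where the row before left it; what a row does not reach is not made up. A row lasts 1/10 s, in which the tool goes at most 50 mm and 8.59 degrees, less where a joint would pass 70% of its speed; a pose out of reach is approached as far as the arm can. A call is refused whole if a number of a shift passes 0.05 or a number of a turn 8.59, either way. A call with a gripper value outside its range is refused whole. The fingers move at their own pace and stop on an object; the grip force is fixed at half the most. Time passes only in rows, so rows that do not move let the fingers close. It gives the time, the measured TCP pose, the force and the opening at its end, in the units of the state.
- env.state(): the state, without advancing time (a new reading comes with each control period).
- env.read_camera(name): name is "scene" or "top"; returns the picture (384x512x3 uint8, red, green, blue); there is no depth.
- env.camera_info(name): a dict with "camera_matrix" (3x3 intrinsics, pixels), "R" (3x3) and "t" (3): a world point X has camera coordinates R X + t. Camera axes: x right, y down, z forward; pixel columns grow to the right and rows downward; lengths in mm; the calibration is good to about 2 mm. A picture is of the moment at which its call begins. camera_info takes no time and is no camera call.
- env.job_done(): hands the job in, once; it reports no verdict.
The state is a dict: "t": time; "joints": joint angles; "qvel": joint speeds; "tau": joint torques, N m; "eef_pos": TCP position; "tcp_rot": TCP orientation; "ft_force": force on the tool from outside, world axes, zero at the start; "moment": the same for the moment, N m; "opening": opening from 0.0 (shut) to 1.0 (fully open).
Only numpy, scipy, OpenCV 4.12 (cv2) and the standard library are available. Lean on these libraries where they do the work, as an engineer would, in place of code of your own. Each camera call takes 0.05 s, during which the arm holds its last target.

## Working session

There is one attempt and no reset: what is moved stays moved. The work goes in short steps, Python scripts to look and compute and a tool call to move; the robot and the scene stay as the last step left them, time stands still between calls to the robot, and variables do not carry over. Pictures are saved under pics/ and viewed, and the job is handed in when it is done.

Besides the shell and the picture viewer there is one more tool, called after "Request:" by a JSON object that holds its "op" and its "data", one argument or row to a line. jog_arm: Moves the arm, as the interface text tells. Its arguments: {"type":"object","properties":{"series":{"type":"array"}},"required":["series"]}

```bash
mkdir -p pics; ls; python3 - <<'E'
from cell import env
import cv2
print(env.state())
for n in("scene","top"):
    i=env.camera_info(n); print(n,i)
    cv2.imwrite(f"pics/{n}0.png",env.read_camera(n)[:,:,::-1])
E
```

```text
pics
{'t': 0.0, 'joints': array([-1.27760681e+00,  4.91516758e-01,  1.55951179e+00, -1.71275323e-06,
        1.09170351e+00, -1.05602905e-01]), 'qvel': array([-0.00166955,  0.00140919, -0.0001068 ,  0.00029258, -0.00074194,
       -0.00148142]), 'tau': array([ 6.72186070e-04, -6.12644434e+01, -2.58184505e+01,  6.93126116e-02,
        4.82182286e-02, -9.44367912e-05]), 'eef_pos': array([ 242.62540778, -575.66847078,  201.46688673]), 'tcp_rot': array([-1.57067774e+00,  1.13321312e-03, -1.17200305e+00]), 'ft_force': array([0.18658783, 0.26189543, 0.22807375]), 'moment': array([0.00619568, 0.05060692, 0.03419786]), 'opening': 0.9980808332923837}
scene {'camera_matrix': array([[407.58048547,   0.        , 261.84125862],
       [  0.        , 407.58048547, 188.07472473],
       [  0.        ,   0.        ,   1.        ]]), 'R': array([[-0.8947117 , -0.44664193,  0.00139844],
       [-0.33643403,  0.6718776 , -0.65984288],
       [ 0.29377392, -0.59083963, -0.7514023 ]]), 't': array([ 480.73645855,  209.75628567, 1098.44620557])}
top {'camera_matrix': array([[456.15233685,   0.        , 252.31777671],
       [  0.        , 456.15233685, 191.93078042],
       [  0.        ,   0.        ,   1.        ]]), 'R': array([[-0.02756833, -0.99941431, -0.02027353],
       [-0.99410861,  0.02953746, -0.10428616],
       [ 0.10482391,  0.0172791 , -0.99434068]]), 't': array([  47.15037603,  560.91808037, 1261.88139346])}
```

View pics/scene0.png

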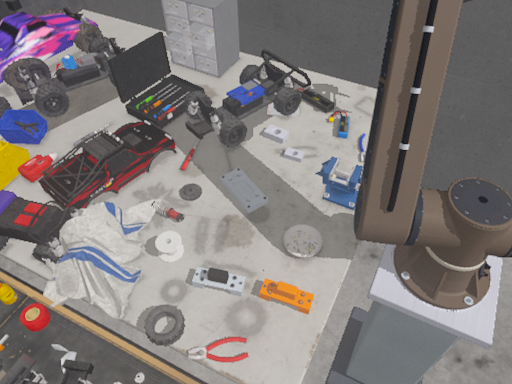

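View pics/top0.png

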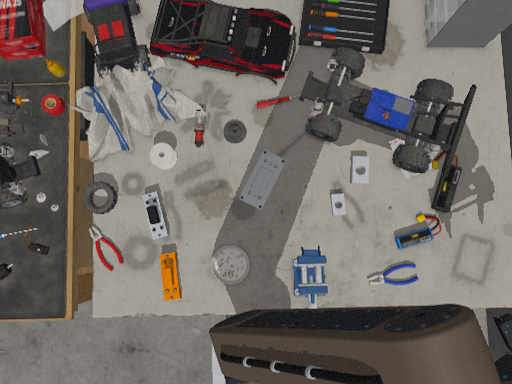

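```bash
python3 - <<'E'
import cv2,numpy as np
t=cv2.imread("pics/top0.png");s=cv2.imread("pics/scene0.png")
def c(i,x,y,w,h,k): return cv2.resize(i[y:y+h,x:x+w],None,fx=k,fy=k,interpolation=cv2.INTER_CUBIC)
cv2.imwrite("pics/c1.png",c(t,225,140,160,80,5))
cv2.imwrite("pics/c2.png",np.hstack([c(t,130,180,70,120,5),c(s,185,255,90,120,5)[:600]]))
cv2.imwrite("pics/c3.png",c(s,210,115,110,110,5))
E
```

```text
(no output)
```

View pics/c1.png

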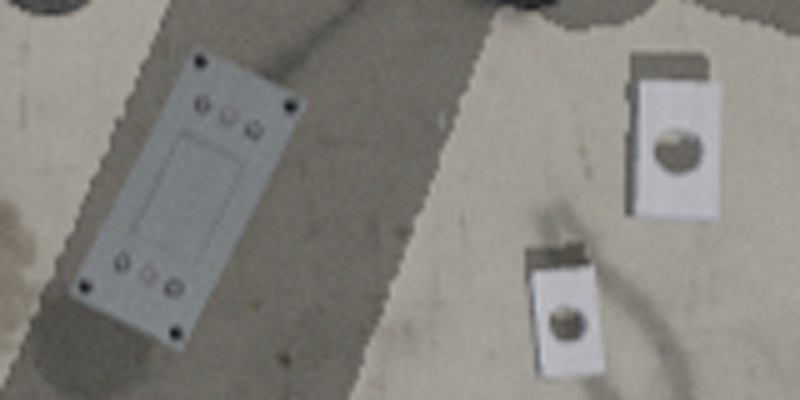

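View pics/c2.png

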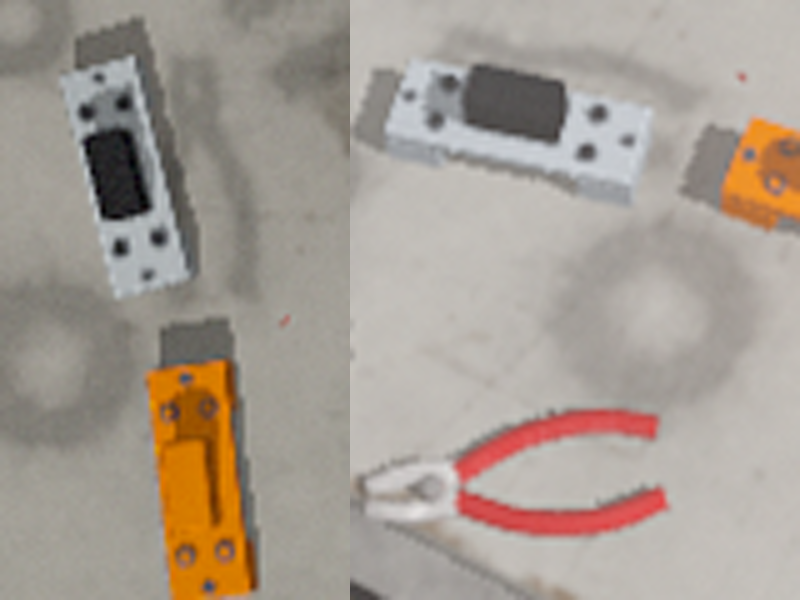

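View pics/c3.png

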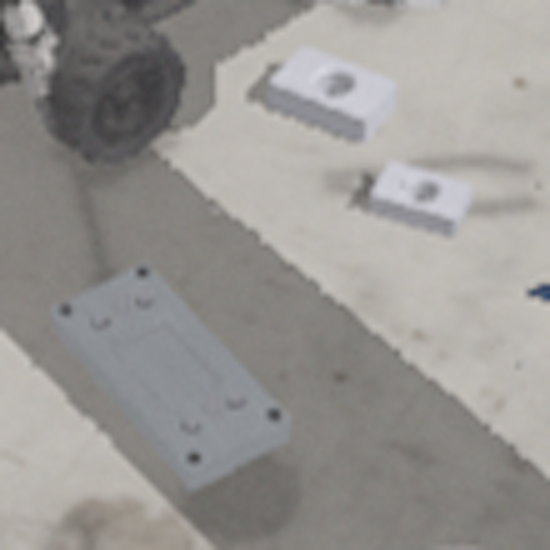

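```bash
cat > h.py <<'E'
import cv2,numpy as np
from cell import env
I={n:env.camera_info(n) for n in("scene","top")}
def ray(n,uv,z):
    i=I[n];d=i["R"].T@np.linalg.inv(i["camera_matrix"])@np.array([uv[0],uv[1],1.]);c=-i["R"].T@i["t"]
    return c+d*(z-c[2])/d[2]
def proj(n,X):
    i=I[n];p=i["camera_matrix"]@(i["R"]@np.asarray(X,float)+i["t"]);return p[:2]/p[2]
def rect(n,mask,z):
    """largest contour -> world plane -> minAreaRect"""
    cs,_=cv2.findContours(mask,cv2.RETR_EXTERNAL,cv2.CHAIN_APPROX_NONE)
    c=max(cs,key=cv2.contourArea)[:,0,:]
    w=np.array([ray(n,p,z)[:2] for p in c],np.float32)
    (cx,cy),(a,b),ang=cv2.minAreaRect(w)
    if a<b:a,b,ang=b,a,ang+90
    ang=(ang+90)%180-90
    return np.round([cx,cy,a,b,ang],2), c
E
python3 - <<'E'
from h import *
t=cv2.imread("pics/top0.png")
for nm,(u,v) in dict(fix=(262,180),floor=(300,150),shadow=(280,200),blk=(333,198),blkfl=(325,190),cov=(150,232),grip=(154,214)).items(): print(nm,t[v,u],cv2.cvtColor(t,cv2.COLOR_BGR2HSV)[v,u])
h=cv2.cvtColor(t,cv2.COLOR_BGR2HSV)
print(h[140:220,262,0])
b=t[:,:,0].astype(int)-t[:,:,2]
print(b[180,230:300]); print(b[204,320:355]); print(b[232,135:180])
E
```

```text
fix [124 126 121] [ 78  10 126]
floor [ 99 104 108] [ 17  21 108]
shadow [ 94 100 103] [ 20  22 103]
blk [187 181 181] [120   8 187]
blkfl [150 158 161] [ 22  17 161]
cov [154 160 161] [ 26  11 161]
grip [44 41 44] [150  17  44]
[ 30  17  20  27  21  14  23  23  19  17  21  24 150 120  95 105 108  98
  98 105  90 102 107  90 105 100  90 100 101 109 101 100  98 102 103 108
 105  95 105  94  78  96 103 105 120  95  96 100 111  96 102  94  90  90
  94 100  90 101 105  99 107 100 100  95 107  93  99  90   0  11  17  26
  15  20  17  17  23  14  20  21]
[-11 -12 -11 -11 -11 -11 -11 -12 -12 -10 -12 -13 -10  -8  -9 -12 -10  -6
   5   7   7   5   8   7   8   5   7   8   6   4   7   5   3   4   6   5
   4   3   7   5   3   5   8   7   7   4  -2 -10 -10 -12  -9 -10  -8  -7
 -11  -7  -9 -13 -11 -12 -10  -6 -13 -10 -11  -8  -7  -8  -6  -8]
[-12 -13 -12 -12 -11 -12 -13  -9 -12 -12 -12   0   4   7   7  -9  -9 -11
  -9  -8  -5   5   5   6   4 -10 -12 -11 -10 -12 -13 -10 -11  -7  -8]
[-11 -10 -10 -12 -13 -12 -15 -15 -13 -12 -13 -11 -11 -12 -12  -7   4   9
   9   8   7   8   9   8   9   8   9   8   7   6   9   7   7   2  -6 -11
 -14 -12 -11 -12  -9 -13 -13  -9 -10]
```

```bash
python3 - <<'E'
from h import *
for n in I: print(n,-I[n]["R"].T@I[n]["t"])
t=cv2.imread("pics/top0.png")
K=8
def up(x0,y0,w,h):
    # pixel-centre-true upsample: use warpAffine
    M=np.array([[K,0,-K*x0],[0,K,-K*y0]],float)
    return cv2.warpAffine(t,M,(w*K,h*K),flags=cv2.INTER_LINEAR)
for nm,(x0,y0,w,h,z) in dict(fix=(232,142,62,75,20),blk=(325,188,25,32,18),big=(346,150,26,40,27),cov=(138,188,35,55,28)).items():
    u=up(x0,y0,w,h).astype(int); u=cv2.GaussianBlur(u.astype(np.float32),(0,0),3)
    d=u[:,:,0]-u[:,:,2]
    m=(d>-2.5).astype(np.uint8)*255
    if nm in("blk","big"): m=((u.mean(2)>0)&(d>-2.5)).astype(np.uint8)*255
    cs,_=cv2.findContours(m,cv2.RETR_EXTERNAL,cv2.CHAIN_APPROX_NONE)
    c=max(cs,key=cv2.contourArea)[:,0,:]/K+[x0,y0]
    W=np.array([ray("top",p,z)[:2] for p in c],np.float32)
    r=cv2.minAreaRect(W); print(nm,r)
    o=u.astype(np.uint8).copy(); cv2.drawContours(o,[ ((c-[x0,y0])*K).astype(int)],-1,(0,0,255),1)
    bx=cv2.boxPoints(r); px=np.array([proj("top",[*p,z]) for p in bx]); cv2.polylines(o,[((px-[x0,y0])*K).astype(int)],True,(0,255,0),1)
    cv2.imwrite(f"pics/m_{nm}.png",o)
a=[cv2.imread(f"pics/m_{n}.png") for n in("fix","blk","big","cov")]
H=max(x.shape[0] for x in a); a=[cv2.copyMakeBorder(x,0,H-x.shape[0],0,4,cv2.BORDER_CONSTANT) for x in a]
o=np.hstack(a[1:]); cv2.imwrite("pics/m2.png",o[:600,:800])
E
```

```text
scene [177.99484051 722.79206107 963.10891477]
top [ 426.63801272    8.75049442 1314.19189502]
fix ((599.1978759765625, 2.1565322875976562), (74.88269805908203, 165.41197204589844), 61.303043365478516)
blk ((521.9044799804688, -209.95883178710938), (64.15068817138672, 39.10057830810547), 3.234884738922119)
big ((617.1388549804688, -274.76104736328125), (50.93494415283203, 81.26812744140625), 85.68965911865234)
cov ((505.6190185546875, 307.96826171875), (133.58950805664062, 50.180419921875), 13.773553848266602)
```

View pics/m2.png

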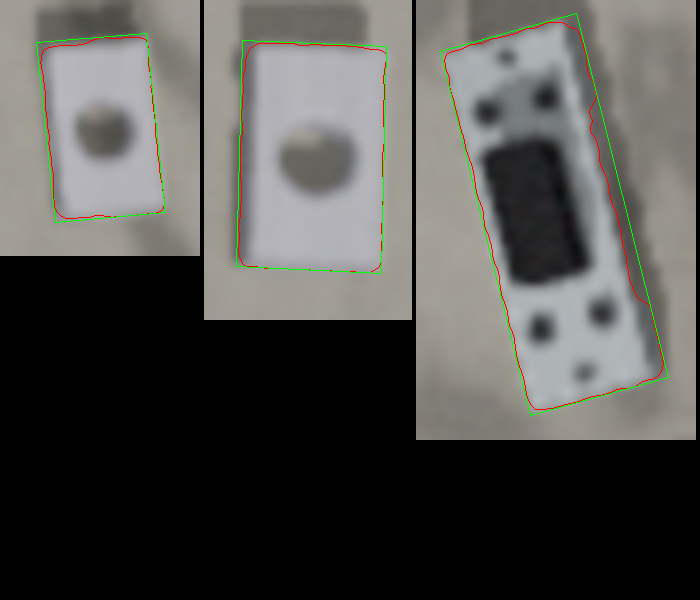

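View pics/m_fix.png

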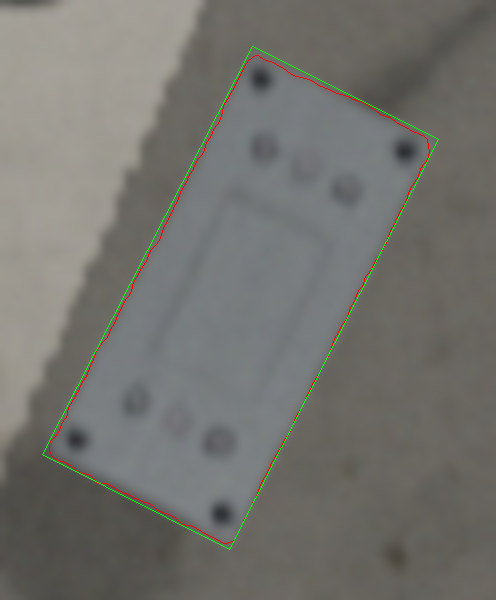

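```bash
cat > blobs.py <<'E'
from h import *
def blob(img,u,v,r=4):
    """darkness-weighted centroid in a window, iterated"""
    g=cv2.cvtColor(img,cv2.COLOR_BGR2GRAY).astype(float)
    for _ in range(6):
        x0,y0=int(round(u)),int(round(v)); yy,xx=np.mgrid[y0-r:y0+r+1,x0-r:x0+r+1]
        p=g[y0-r:y0+r+1,x0-r:x0+r+1]; bg=np.median(p); w=np.clip(bg-10-p,0,None)*(np.hypot(xx-u,yy-v)<=r)
        if w.sum()<1: return np.array([u,v])
        u,v=(w*xx).sum()/w.sum(),(w*yy).sum()/w.sum()
    return np.array([u,v])
E
python3 - <<'E'
from blobs import *
t=cv2.imread("pics/top0.png");s=cv2.imread("pics/scene0.png")
def rep(nm,n,img,pts,z,r=3):
    P=np.array([ray(n,blob(img,*p,r),z)[:2] for p in pts])
    print(nm,n,P.round(1).tolist(),"mean",P.mean(0).round(2))
    return P
# top fixture holes: crop origin (232,142) K=8
P=rep("fix","top",t,[(232+a/8,142+b/8) for a,b in((261,79),(405,151),(222,514),(77,440))],20)
d=(P[0]+P[1]-P[2]-P[3])/2; e=(P[0]+P[3]-P[1]-P[2])/2
print(np.hypot(*d),np.degrees(np.arctan2(d[1],d[0])),np.hypot(*e),np.degrees(np.arctan2(e[1],e[0])))
P=rep("fix","scene",s,[(210+a/5,115+b/5) for a,b in((142,272),(66,310),(194,458),(275,415))],20)
# cover crop origin(138,188), x offset 416 in m2
P=rep("cov","top",t,[(138+(a-416)/8,188+b/8) for a,b in((488,112),(545,98),(602,312),(541,329))],28)
d=(P[0]+P[1]-P[2]-P[3])/2;print(np.hypot(*d),np.degrees(np.arctan2(d[1],d[0])))
P=rep("covend","top",t,[(138+(a-416)/8,188+b/8) for a,b in((507,58),(585,372))],28,2)
d=P[0]-P[1];print(np.hypot(*d),np.degrees(np.arctan2(d[1],d[0])))
P=rep("cov","scene",s,[(185+(a-350)/5,255+b/5) for a,b in((450,83),(436,121),(586,151),(598,113))],28,2)
d=(P[0]+P[1]-P[2]-P[3])/2;print(np.degrees(np.arctan2(d[1],d[0])))
P=rep("blkbore","top",t,[(338.1,204.3)],18,5)
P=rep("blkbore","scene",s,[(210+428/5,115+190/5)],18,4)
E
```

```text
fix top [[677.9, -7.2], [650.1, -58.2], [521.5, 11.3], [549.6, 62.6]] mean [599.78   2.1 ]
146.12935799257207 -28.47811068766279 58.27829485159523 61.35420690595098
fix scene [[651.6, -57.7], [679.1, -6.7], [550.8, 62.8], [523.0, 11.6]] mean [601.11   2.51]
cov top [[542.4, 331.1], [547.0, 310.4], [470.3, 290.8], [465.0, 312.7]] mean [506.18 311.25]
79.42568611289887 13.871671322976514
covend top [[561.7, 324.6], [449.2, 297.3]] mean [505.47 310.95]
115.69870580428002 13.598519845520801
cov scene [[548.7, 309.9], [543.7, 331.0], [465.8, 312.7], [471.3, 291.0]] mean [507.38 311.15]
13.470063311917169
blkbore top [[519.6, -211.5]] mean [ 519.56 -211.51]
blkbore scene [[518.1, -209.8]] mean [ 518.06 -209.75]
```

```bash
python3 - <<'E'
from h import *
K=8
for n,f,(x0,y0,w,h) in(("top","pics/top0.png",(325,188,25,32)),("scene","pics/scene0.png",(278,140,32,26))):
    t=cv2.imread(f);u=cv2.warpAffine(t,np.array([[K,0,-K*x0],[0,K,-K*y0]],float),(w*K,h*K),flags=cv2.INTER_CUBIC).astype(np.float32)
    d=u[:,:,0]-u[:,:,2]; g=u.mean(2); print(n,np.percentile(g[d>0],[5,25,50,75,95]))
    for th in (160,170,178):
        m=((d>-3)&(g>th)).astype(np.uint8)*255
        m=cv2.morphologyEx(m,cv2.MORPH_OPEN,np.ones((7,7)))
        cs,hi=cv2.findContours(m,cv2.RETR_CCOMP,cv2.CHAIN_APPROX_NONE)
        i=max(range(len(cs)),key=lambda i:cv2.contourArea(cs[i])); c=cs[i][:,0]/K+[x0,y0]
        r=cv2.minAreaRect(np.array([ray(n,p,18)[:2] for p in c],np.float32)); 
        W=np.array([ray(n,p,18)[:2] for p in c],np.float32);M=cv2.moments(W.reshape(-1,1,2))
        print(th,[np.round(q,1) for q in r],"centroid",round(M['m10']/M['m00'],1),round(M['m01']/M['m00'],1))
        for j in range(len(cs)):
            if hi[0][j][3]==i and cv2.contourArea(cs[j])>500:
                q=np.array([ray(n,p,18)[:2] for p in cs[j][:,0]/K+[x0,y0]],np.float32); print("  bore",cv2.minEnclosingCircle(q))
E
```

```text
top [128.66667175 171.66667175 181.         183.33332825 187.66667175]
160 [array([ 520.9, -211.7]), array([61.1, 35.7]), np.float64(3.1)] centroid 521.1 -211.6
  bore ((520.4165649414062, -211.08792114257812), 12.033082008361816)
170 [array([ 521.4, -211.6]), array([59.6, 35. ]), np.float64(3.3)] centroid 521.3 -211.6
  bore ((520.3283081054688, -211.11578369140625), 12.714935302734375)
178 [array([ 521.8, -211.3]), array([57.4, 33.9]), np.float64(3.4)] centroid 521.6 -211.3
  bore ((520.2964477539062, -211.07835388183594), 13.709622383117676)
scene [142.33332825 152.         190.         202.66667175 206.33332825]
160 [array([ 519.9, -206.2]), array([68. , 49.9]), np.float64(0.7)] centroid 520.1 -209.3
  bore ((518.9810791015625, -209.3150177001953), 9.549971580505371)
170 [array([ 520.1, -208.3]), array([67.6, 45. ]), np.float64(1.7)] centroid 520.3 -210.1
  bore ((519.1685791015625, -209.23248291015625), 10.72311019897461)
178 [array([ 520. , -209.8]), array([67.2, 41.8]), np.float64(1.8)] centroid 520.5 -210.5
  bore ((518.670654296875, -209.14894104003906), 11.649869918823242)
```

Request:
{"op": "jog_arm", "data": {
  "series": [
    {"dx": 0.028,"dy": 0.036,"dz": -0.005,"rz": -2,"gripper": 1},
    {"dx": 0.028,"dy": 0.036,"dz": -0.005,"rz": -2},
    {"dx": 0.028,"dy": 0.036,"dz": -0.005,"rz": -2},
    {"dx": 0.028,"dy": 0.036,"dz": -0.005,"rz": -2},
    {"dx": 0.028,"dy": 0.036,"dz": -0.005,"rz": -2},
    {"dx": 0.028,"dy": 0.036,"dz": -0.005,"rz": -2},
    {"dx": 0.028,"dy": 0.036,"dz": -0.005,"rz": -2},
    {"dx": 0.028,"dy": 0.036,"dz": -0.005,"rz": -2},
    {"dx": 0.028,"dy": 0.036,"dz": -0.005,"rz": -2},
    {"dx": 0.026,"dy": 0.04,"dz": -0.005,"rz": -1.5},
    {},
    {}
  ]
}}

```text
$.series[0]: bad value
```

Request:
{"op": "jog_arm", "data": {
  "series": [
    {"dx": 0.028,"dy": 0.036,"dz": -0.005,"rx": 0.0,"ry": 0.0,"rz": -2.0,"gripper": 1.0}
  ]
}}

```text
t: 0.2
eef_pos: [269.0, -542.4, 196.6]
tcp_rot: [-1.571, -0.001, -1.211]
ft_force: [0.9, -0.8, -0.8]
opening: 1.001
```

Request:
{"op": "jog_arm", "data": {
  "series": [
    {"dx": 0.028,"dy": 0.036,"dz": -0.005,"rx": 0,"ry": 0,"rz": -2,"gripper": 1},
    {"dx": 0.028,"dy": 0.036,"dz": -0.005,"rx": 0,"ry": 0,"rz": -2,"gripper": 1},
    {"dx": 0.028,"dy": 0.036,"dz": -0.005,"rx": 0,"ry": 0,"rz": -2,"gripper": 1},
    {"dx": 0.028,"dy": 0.036,"dz": -0.005,"rx": 0,"ry": 0,"rz": -2,"gripper": 1},
    {"dx": 0.028,"dy": 0.036,"dz": -0.005,"rx": 0,"ry": 0,"rz": -2,"gripper": 1},
    {"dx": 0.028,"dy": 0.036,"dz": -0.005,"rx": 0,"ry": 0,"rz": -2,"gripper": 1},
    {"dx": 0.028,"dy": 0.036,"dz": -0.005,"rx": 0,"ry": 0,"rz": -2,"gripper": 1},
    {"dx": 0.028,"dy": 0.036,"dz": -0.005,"rx": 0,"ry": 0,"rz": -2,"gripper": 1},
    {"dx": 0.026,"dy": 0.04,"dz": -0.005,"rx": 0,"ry": 0,"rz": -1.5,"gripper": 1},
    {"dx": 0,"dy": 0,"dz": -0.02,"rx": 0,"ry": 0,"rz": 0,"gripper": 1},
    {"dx": 0,"dy": 0,"dz": -0.02,"rx": 0,"ry": 0,"rz": 0,"gripper": 1},
    {"dx": 0,"dy": 0,"dz": 0,"rx": 0,"ry": 0,"rz": 0,"gripper": 1}
  ]
}}

```text
t: 1.4
eef_pos: [519.8, -210.9, 109.9]
tcp_rot: [-1.575, 0.002, -1.511]
ft_force: [-0.2, -0.2, -0.1]
opening: 0.998
```

Request:
{"op": "jog_arm", "data": {
  "series": [
    {"dx": 0.0005,"dy": 0,"dz": -0.035,"rx": 0,"ry": 0,"rz": 0,"gripper": 1},
    {"dx": 0,"dy": 0,"dz": -0.03,"rx": 0,"ry": 0,"rz": 0,"gripper": 1},
    {"dx": 0,"dy": 0,"dz": -0.015,"rx": 0,"ry": 0,"rz": 0,"gripper": 1},
    {"dx": 0,"dy": 0,"dz": -0.009,"rx": 0,"ry": 0,"rz": 0,"gripper": 1},
    {"dx": 0,"dy": 0,"dz": 0,"rx": 0,"ry": 0,"rz": 0,"gripper": 1},
    {"dx": 0,"dy": 0,"dz": 0,"rx": 0,"ry": 0,"rz": 0,"gripper": 1}
  ]
}}

```text
t: 2.0
eef_pos: [521.6, -212.4, 24.0]
tcp_rot: [-1.57, -0.001, -1.513]
ft_force: [0.4, 0.2, -0.8]
opening: 0.998
```

```bash
python3 - <<'E'
from h import *
s=env.state();print(s['eef_pos'],s['tcp_rot'])
a=env.read_camera("top")[:,:,::-1];b=env.read_camera("scene")[:,:,::-1]
cv2.imwrite("pics/t1.png",a);cv2.imwrite("pics/s1.png",b)
cv2.imwrite("pics/g1.png",np.hstack([cv2.resize(a[160:250,290:390],None,fx=4,fy=4),cv2.resize(b[100:190,240:340],None,fx=4,fy=4)]))
E
```

```text
[ 521.6204827  -212.36512676   23.96576501] [-1.56989194e+00 -6.68406954e-04 -1.51261600e+00]
```

View pics/g1.png

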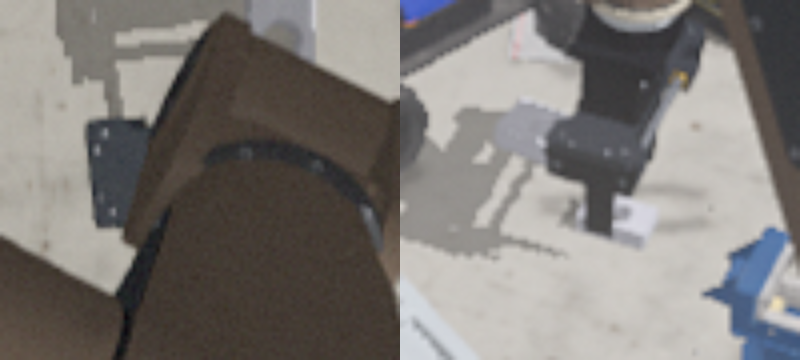

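Request:
{"op": "jog_arm", "data": {
  "series": [
    {"dx": -0.0007,"dy": 0.0005,"dz": -0.002,"rx": 0,"ry": 0,"rz": 0,"gripper": 1},
    {"dx": 0,"dy": 0,"dz": 0,"rx": 0,"ry": 0,"rz": 0,"gripper": 0},
    {"dx": 0,"dy": 0,"dz": 0,"rx": 0,"ry": 0,"rz": 0,"gripper": 0},
    {"dx": 0,"dy": 0,"dz": 0,"rx": 0,"ry": 0,"rz": 0,"gripper": 0},
    {"dx": 0,"dy": 0,"dz": 0,"rx": 0,"ry": 0,"rz": 0,"gripper": 0},
    {"dx": 0,"dy": 0,"dz": 0,"rx": 0,"ry": 0,"rz": 0,"gripper": 0},
    {"dx": 0,"dy": 0,"dz": 0,"rx": 0,"ry": 0,"rz": 0,"gripper": 0},
    {"dx": 0,"dy": 0,"dz": 0,"rx": 0,"ry": 0,"rz": 0,"gripper": 0}
  ]
}}

```text
t: 2.9
eef_pos: [520.5, -211.5, 21.0]
tcp_rot: [-1.571, -0.0, -1.512]
ft_force: [-0.2, 0.2, -0.4]
opening: 0.469
```

Request:
{"op": "jog_arm", "data": {
  "series": [
    {"dx": 0,"dy": 0,"dz": 0,"rx": 0,"ry": 0,"rz": 0,"gripper": 0},
    {"dx": 0,"dy": 0,"dz": 0,"rx": 0,"ry": 0,"rz": 0,"gripper": 0},
    {"dx": 0,"dy": 0,"dz": 0,"rx": 0,"ry": 0,"rz": 0,"gripper": 0},
    {"dx": 0,"dy": 0,"dz": 0,"rx": 0,"ry": 0,"rz": 0,"gripper": 0}
  ]
}}

```text
t: 3.3
eef_pos: [520.5, -211.5, 21.1]
tcp_rot: [-1.571, -0.0, -1.512]
ft_force: [1.0, 0.3, 1.1]
opening: 0.136
```

```bash
python3 - <<'E'
from h import *
s=env.state();print(s['eef_pos'],s['opening'],s['ft_force'])
b=env.read_camera("scene")[:,:,::-1]
cv2.imwrite("pics/g2.png",cv2.resize(b[100:190,240:340],None,fx=7,fy=6,interpolation=cv2.INTER_CUBIC))
E
```

```text
[ 520.52733947 -211.45470202   21.05312485] 0.13597988911550057 [0.98750976 0.25527994 1.06907988]
```

View pics/g2.png

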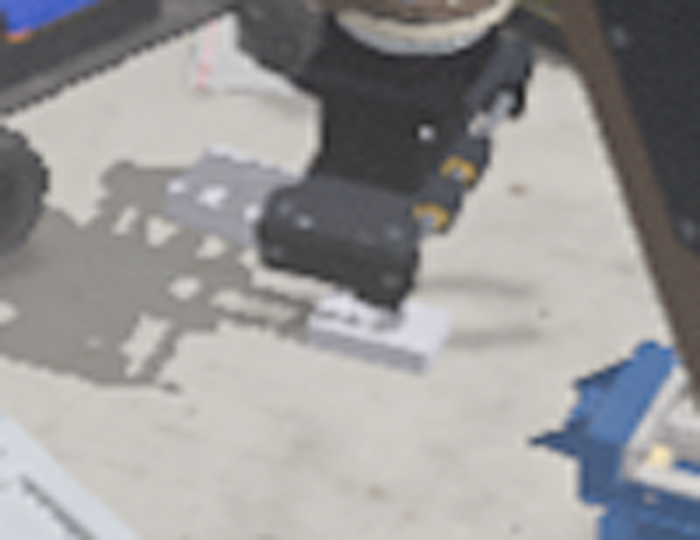

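```bash
python3 - <<'E'
from h import *
for z in(5,10,15,20,25,30): print(z,proj("scene",[520.5,-211+7,z]),proj("scene",[520.5,-211+18.5,z]))
b=env.read_camera("scene")[:,:,::-1]; print(env.state()['opening'])
cv2.imwrite("pics/g3.png",cv2.resize(b[130:170,270:320],None,fx=14,fy=14,interpolation=cv2.INTER_CUBIC))
E
```

```text
5 [293.46774406 156.57964542] [292.08777669 158.7357714 ]
10 [293.55692126 155.50734114] [292.17358126 157.6640672 ]
15 [293.64659095 154.42911504] [292.25986206 156.58641478]
20 [293.73675722 153.34491793] [292.34662307 155.5027645 ]
25 [293.82742419 152.25470008] [292.43386831 154.41306614]
30 [293.91859605 151.15841119] [292.52160185 153.31726893]
0.04917532394363171
```

View pics/g3.png

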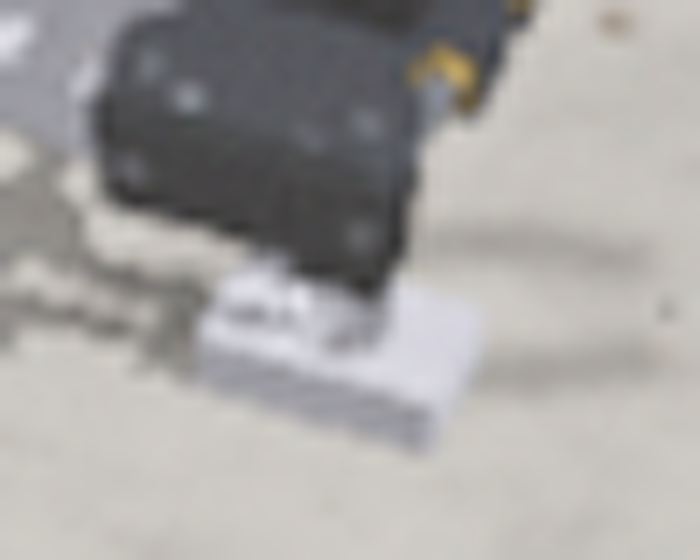

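```bash
python3 - <<'E'
from h import *
for y in (-211+47.5,-211+59.5):
  for z in(0,10,20,30,40): print(y,z,proj("scene",[522,y,z]))
b=cv2.imread("pics/s1.png")
cv2.imwrite("pics/g4.png",cv2.resize(b[130:180,265:325],None,fx=12,fy=12,interpolation=cv2.INTER_CUBIC))
E
```

```text
-163.5 0 [288.05499659 165.18856924]
-163.5 10 [288.20614339 163.05463598]
-163.5 20 [288.35899373 160.89665175]
-163.5 30 [288.51357657 158.71420764]
-163.5 40 [288.66992152 156.50688543]
-151.5 0 [286.5649194  167.51753835]
-151.5 10 [286.70847521 165.38538211]
-151.5 20 [286.85365764 163.22906647]
-151.5 30 [287.0004945  161.04817846]
-151.5 40 [287.14901424 158.84229565]
```

View pics/g4.png

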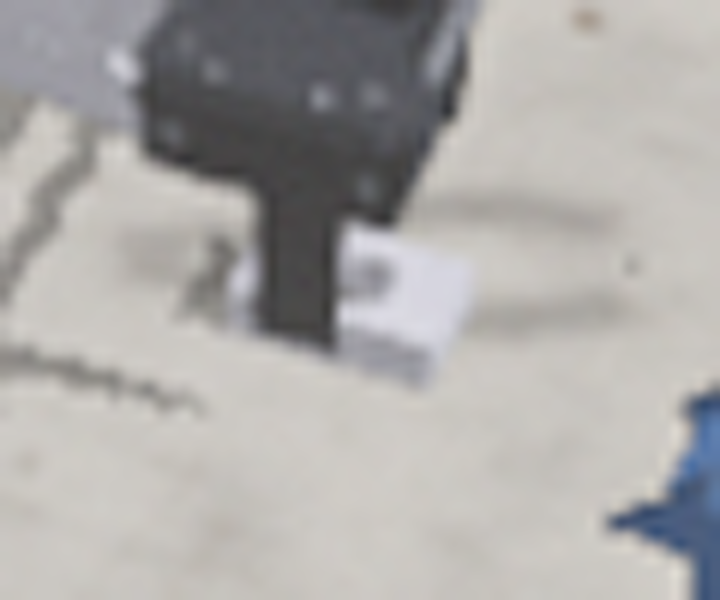

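Request:
{"op": "jog_arm", "data": {
  "series": [
    {"dx": 0,"dy": 0,"dz": 0,"rx": 0,"ry": 0,"rz": 0,"gripper": 1},
    {"dx": 0,"dy": 0,"dz": 0,"rx": 0,"ry": 0,"rz": 0,"gripper": 1},
    {"dx": 0,"dy": 0,"dz": 0,"rx": 0,"ry": 0,"rz": 0,"gripper": 1},
    {"dx": 0,"dy": 0,"dz": 0,"rx": 0,"ry": 0,"rz": 0,"gripper": 1},
    {"dx": 0,"dy": 0,"dz": 0,"rx": 0,"ry": 0,"rz": 0,"gripper": 1},
    {"dx": 0,"dy": 0,"dz": 0,"rx": 0,"ry": 0,"rz": 0,"gripper": 1},
    {"dx": 0,"dy": 0,"dz": 0,"rx": 0,"ry": 0,"rz": 0,"gripper": 1},
    {"dx": 0,"dy": 0,"dz": 0,"rx": 0,"ry": 0,"rz": 0,"gripper": 1},
    {"dx": 0,"dy": 0,"dz": 0,"rx": 0,"ry": 0,"rz": 0,"gripper": 1},
    {"dx": 0,"dy": 0,"dz": 0,"rx": 0,"ry": 0,"rz": 0,"gripper": 1}
  ]
}}

```text
t: 4.4
eef_pos: [520.5, -211.4, 21.1]
tcp_rot: [-1.571, -0.0, -1.512]
ft_force: [-0.3, 0.3, 0.4]
opening: 0.836
```

```bash
python3 - <<'E'
from h import *
from scipy.optimize import least_squares
def tri(a,b):
    return least_squares(lambda X:np.r_[proj("top",X)-a,proj("scene",X)-b],[520,-150,100]).x
s=env.state();print(s['eef_pos'],s['opening'],s['joints'])
a=env.read_camera("top")[:,:,::-1];b=env.read_camera("scene")[:,:,::-1]
cv2.imwrite("pics/t5.png",a);cv2.imwrite("pics/s5.png",b)
cv2.imwrite("pics/g5.png",np.hstack([cv2.resize(a[180:230,300:340],None,fx=10,fy=10,interpolation=cv2.INTER_CUBIC),cv2.resize(b[120:170,270:310],None,fx=10,fy=10,interpolation=cv2.INTER_CUBIC)]))
E
```

```text
[ 520.51425591 -211.44607972   21.05041468] 0.8355520864759997 [-5.03391458e-01  6.47201870e-01  1.87326662e+00 -1.26472527e-04
  6.21122600e-01  1.00904882e+00]
```

View pics/g5.png

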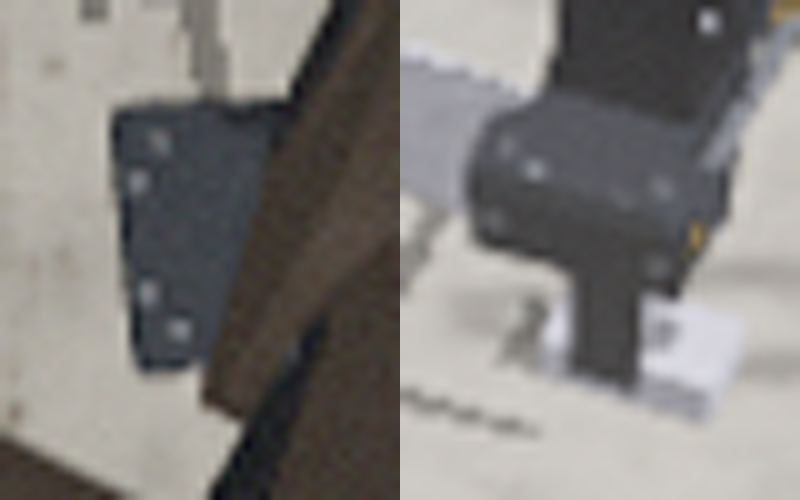

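```bash
python3 - <<'E'
from h import *
from scipy.optimize import least_squares
for a,b in(((313.8,198.2),(283.5,136.8)),((314.9,209.3),(292,139)),((316,194),(281,134.5)),((317.8,212.9),(296.2,138.6))):
    r=least_squares(lambda X:np.r_[proj("top",X)-a,proj("scene",X)-b],[520,-150,100]);print(r.x.round(1),r.fun.round(1))
E
```

```text
[ 528.7 -127.6  150.2] [-0.  -0.1  0.1  0. ]
[ 500.8 -128.9  151.6] [-0.1 -0.3  0.4  0. ]
[ 539.5 -133.6  150.3] [-0.  -0.1  0.1  0. ]
[ 491.  -136.   151.5] [-0.  -0.1  0.2  0. ]
```

Request:
{"op": "jog_arm", "data": {
  "series": [
    {"dx": 0,"dy": 0,"dz": -0.003,"rx": 0,"ry": 0,"rz": 0,"gripper": 1},
    {"dx": 0,"dy": 0,"dz": -0.003,"rx": 0,"ry": 0,"rz": 0,"gripper": 1},
    {"dx": 0,"dy": 0,"dz": -0.002,"rx": 0,"ry": 0,"rz": 0,"gripper": 1},
    {"dx": 0,"dy": 0,"dz": 0,"rx": 0,"ry": 0,"rz": 0,"gripper": 1}
  ]
}}

```text
t: 4.9
eef_pos: [520.3, -211.4, 12.6]
tcp_rot: [-1.571, 0.0, -1.512]
ft_force: [0.1, 0.3, -0.2]
opening: 1.001
```

```bash
python3 - <<'E'
from h import *
b=env.read_camera("scene")[:,:,::-1]
cv2.imwrite("pics/g6.png",cv2.resize(b[120:180,260:320],None,fx=10,fy=10,interpolation=cv2.INTER_CUBIC))
E
```

```text
(no output)
```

View pics/g6.png

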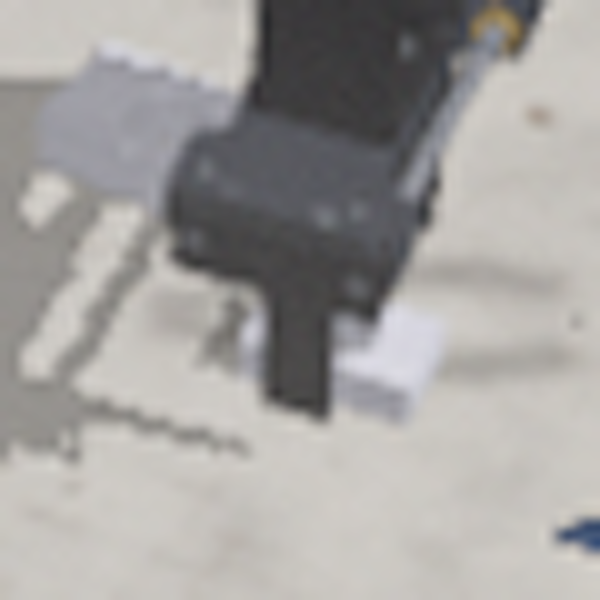

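Request:
{"op": "jog_arm", "data": {
  "series": [
    {"dx": 0,"dy": 0,"dz": -0.002,"rx": 0,"ry": 0,"rz": 0,"gripper": 1},
    {"dx": 0,"dy": 0,"dz": -0.001,"rx": 0,"ry": 0,"rz": 0,"gripper": 1},
    {"dx": 0,"dy": 0,"dz": -0.001,"rx": 0,"ry": 0,"rz": 0,"gripper": 1},
    {"dx": 0,"dy": 0,"dz": 0,"rx": 0,"ry": 0,"rz": 0,"gripper": 1}
  ]
}}

```text
t: 5.35
eef_pos: [520.5, -211.4, 9.0]
tcp_rot: [-1.571, -0.0, -1.512]
ft_force: [-0.2, 0.2, 0.2]
opening: 0.998
```

Request:
{"op": "jog_arm", "data": {
  "series": [
    {"dx": 0,"dy": 0,"dz": -0.003,"rx": 0,"ry": 0,"rz": 0,"gripper": 1},
    {"dx": 0,"dy": 0,"dz": -0.003,"rx": 0,"ry": 0,"rz": 0,"gripper": 1},
    {"dx": 0,"dy": 0,"dz": -0.002,"rx": 0,"ry": 0,"rz": 0,"gripper": 1},
    {"dx": 0,"dy": 0,"dz": 0,"rx": 0,"ry": 0,"rz": 0,"gripper": 1}
  ]
}}

```text
t: 5.75
eef_pos: [520.4, -211.4, 0.7]
tcp_rot: [-1.571, 0.0, -1.512]
ft_force: [-0.8, 0.4, -0.1]
opening: 1.002
```

```bash
python3 - <<'E'
from h import *
b=env.read_camera("scene")[:,:,::-1]
cv2.imwrite("pics/g7.png",cv2.resize(b[120:180,260:320],None,fx=10,fy=10,interpolation=cv2.INTER_CUBIC))
E
```

```text
(no output)
```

View pics/g7.png

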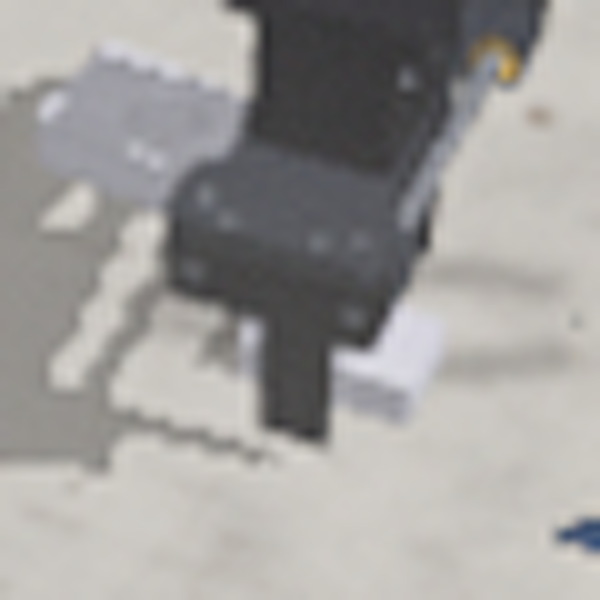

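Request:
{"op": "jog_arm", "data": {
  "series": [
    {"dx": 0,"dy": 0,"dz": -0.003,"rx": 0,"ry": 0,"rz": 0,"gripper": 1},
    {"dx": 0,"dy": 0,"dz": -0.003,"rx": 0,"ry": 0,"rz": 0,"gripper": 1},
    {"dx": 0,"dy": 0,"dz": -0.003,"rx": 0,"ry": 0,"rz": 0,"gripper": 1},
    {"dx": 0,"dy": 0,"dz": -0.001,"rx": 0,"ry": 0,"rz": 0,"gripper": 1},
    {"dx": 0,"dy": 0,"dz": 0,"rx": 0,"ry": 0,"rz": 0,"gripper": 1}
  ]
}}

```text
t: 6.3
eef_pos: [520.4, -211.4, -9.2]
tcp_rot: [-1.571, 0.0, -1.512]
ft_force: [-0.1, -0.2, 0.1]
opening: 1.0
```

```bash
python3 - <<'E'
from h import *
b=env.read_camera("scene")[:,:,::-1]
cv2.imwrite("pics/g8.png",cv2.resize(b[120:180,260:320],None,fx=10,fy=10,interpolation=cv2.INTER_CUBIC))
E
```

```text
(no output)
```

View pics/g8.png

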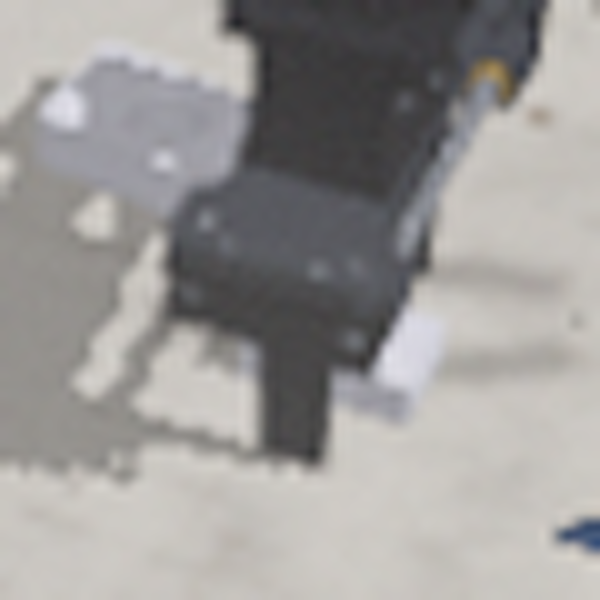

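Request:
{"op": "jog_arm", "data": {
  "series": [
    {"dx": 0,"dy": 0,"dz": -0.001,"rx": 0,"ry": 0,"rz": 0,"gripper": 1},
    {"dx": 0,"dy": 0,"dz": -0.001,"rx": 0,"ry": 0,"rz": 0,"gripper": 1},
    {"dx": 0,"dy": 0,"dz": -0.001,"rx": 0,"ry": 0,"rz": 0,"gripper": 1}
  ]
}}

```text
t: 6.65
eef_pos: [520.6, -211.5, -12.0]
tcp_rot: [-1.571, -0.0, -1.512]
ft_force: [-0.3, 0.3, 0.1]
opening: 1.001
```

Request:
{"op": "jog_arm", "data": {
  "series": [
    {"dx": 0,"dy": 0,"dz": -0.001,"rx": 0,"ry": 0,"rz": 0,"gripper": 1},
    {"dx": 0,"dy": 0,"dz": 0,"rx": 0,"ry": 0,"rz": 0,"gripper": 1}
  ]
}}

```text
t: 6.85
eef_pos: [520.5, -211.5, -12.3]
tcp_rot: [-1.571, -0.0, -1.512]
ft_force: [-2.4, 1.0, 9.5]
opening: 0.997
```

Request:
{"op": "jog_arm", "data": {
  "series": [
    {"dx": 0,"dy": 0,"dz": -0.001,"rx": 0,"ry": 0,"rz": 0,"gripper": 1},
    {"dx": 0,"dy": 0,"dz": 0,"rx": 0,"ry": 0,"rz": 0,"gripper": 1}
  ]
}}

```text
t: 7.05
eef_pos: [520.6, -211.5, -12.4]
tcp_rot: [-1.57, -0.001, -1.512]
ft_force: [-5.6, 2.2, 21.9]
opening: 0.999
```

Request:
{"op": "jog_arm", "data": {
  "series": [
    {"dx": 0,"dy": 0,"dz": 0.0117,"rx": 0,"ry": 0,"rz": 0,"gripper": 1},
    {"dx": 0,"dy": 0,"dz": 0,"rx": 0,"ry": 0,"rz": 0,"gripper": 0},
    {"dx": 0,"dy": 0,"dz": 0,"rx": 0,"ry": 0,"rz": 0,"gripper": 0},
    {"dx": 0,"dy": 0,"dz": 0,"rx": 0,"ry": 0,"rz": 0,"gripper": 0},
    {"dx": 0,"dy": 0,"dz": 0,"rx": 0,"ry": 0,"rz": 0,"gripper": 0},
    {"dx": 0,"dy": 0,"dz": 0,"rx": 0,"ry": 0,"rz": 0,"gripper": 0},
    {"dx": 0,"dy": 0,"dz": 0,"rx": 0,"ry": 0,"rz": 0,"gripper": 0},
    {"dx": 0,"dy": 0,"dz": 0,"rx": 0,"ry": 0,"rz": 0,"gripper": 0},
    {"dx": 0,"dy": 0,"dz": 0,"rx": 0,"ry": 0,"rz": 0,"gripper": 0},
    {"dx": 0,"dy": 0,"dz": 0,"rx": 0,"ry": 0,"rz": 0,"gripper": 0},
    {"dx": 0,"dy": 0,"dz": 0,"rx": 0,"ry": 0,"rz": 0,"gripper": 0},
    {"dx": 0,"dy": 0,"dz": 0,"rx": 0,"ry": 0,"rz": 0,"gripper": 0}
  ]
}}

```text
t: 8.25
eef_pos: [520.5, -211.5, -2.3]
tcp_rot: [-1.571, -0.0, -1.512]
ft_force: [0.1, 0.0, -1.1]
opening: 0.376
```

Request:
{"op": "jog_arm", "data": {
  "series": [
    {"dx": 0,"dy": 0,"dz": 0.02,"rx": 0,"ry": 0,"rz": 0,"gripper": 0},
    {"dx": 0,"dy": 0,"dz": 0.03,"rx": 0,"ry": 0,"rz": 0,"gripper": 0},
    {"dx": 0,"dy": 0,"dz": 0.03,"rx": 0,"ry": 0,"rz": 0,"gripper": 0},
    {"dx": 0.0133,"dy": 0.0356,"dz": 0,"rx": 0,"ry": 0,"rz": -5.3,"gripper": 0},
    {"dx": 0.0133,"dy": 0.0356,"dz": 0,"rx": 0,"ry": 0,"rz": -5.3,"gripper": 0},
    {"dx": 0.0133,"dy": 0.0356,"dz": 0,"rx": 0,"ry": 0,"rz": -5.3,"gripper": 0},
    {"dx": 0.0133,"dy": 0.0356,"dz": 0,"rx": 0,"ry": 0,"rz": -5.3,"gripper": 0},
    {"dx": 0.0133,"dy": 0.0356,"dz": 0,"rx": 0,"ry": 0,"rz": -5.3,"gripper": 0},
    {"dx": 0.0133,"dy": 0.0358,"dz": 0,"rx": 0,"ry": 0,"rz": -5.4,"gripper": 0},
    {"dx": 0,"dy": 0,"dz": 0,"rx": 0,"ry": 0,"rz": 0,"gripper": 0},
    {"dx": 0,"dy": 0,"dz": 0,"rx": 0,"ry": 0,"rz": 0,"gripper": 0}
  ]
}}

```text
t: 9.35
eef_pos: [600.1, 3.0, 77.5]
tcp_rot: [-1.571, -0.0, -2.066]
ft_force: [-0.2, -0.3, -2.5]
opening: 0.373
```

```bash
python3 - <<'E'
from h import *
s=env.state();print(s['eef_pos'],np.degrees(s['tcp_rot']),s['opening'],s['joints'].round(2))
a=env.read_camera("top")[:,:,::-1];b=env.read_camera("scene")[:,:,::-1]
cv2.imwrite("pics/t9.png",a);cv2.imwrite("pics/s9.png",b)
cv2.imwrite("pics/g9.png",np.hstack([cv2.resize(a[130:230,210:310],None,fx=4,fy=4,interpolation=cv2.INTER_CUBIC),cv2.resize(b[110:230,190:290],None,fx=4,fy=4,interpolation=cv2.INTER_CUBIC)[:400]]))
E
```

```text
[600.14528316   2.96554687  77.54777159] [-9.00218393e+01 -2.15010356e-02 -1.18397859e+02] 0.3733526623221225 [-0.1   0.6   1.74 -0.    0.8   1.96]
```

View pics/g9.png

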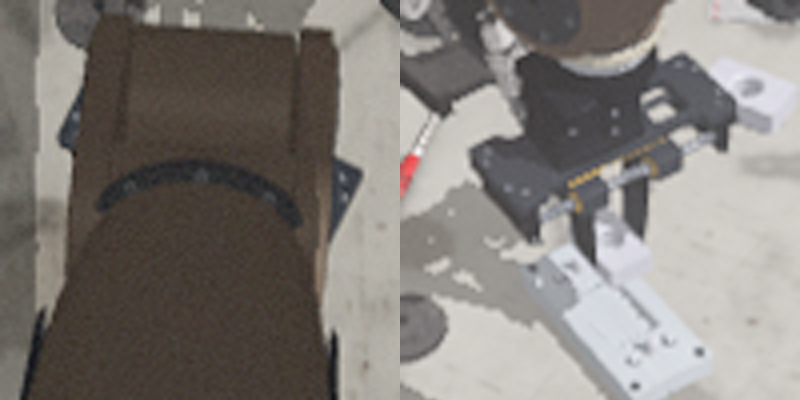

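```bash
cat > ov.py <<'E'
from h import *
def box(img,n,c,yaw,hx,hy,z0,z1,col,sx,sy,k):
    R=np.array([[np.cos(yaw),-np.sin(yaw)],[np.sin(yaw),np.cos(yaw)]])
    for z in(z0,z1):
        q=np.array([proj(n,[*(np.array(c)+R@np.array(p)),z]) for p in((hx,hy),(-hx,hy),(-hx,-hy),(hx,-hy))])
        cv2.polylines(img,[((q-[sx,sy]+.5)*k).astype(int)],True,col,1)
E
python3 - <<'E'
from ov import *
b=cv2.imread("pics/s9.png");x,y,k=215,145,9
g=cv2.resize(b[y:y+66,x:x+80],None,fx=k,fy=k,interpolation=cv2.INTER_CUBIC)
box(g,"scene",(600.1,3),np.radians(-28.4),30,18,79.7,97.7,(0,0,255),x,y,k)
box(g,"scene",(600.4,2.3),np.radians(-28.5),80,36,20,20,(0,255,0),x,y,k)
cv2.imwrite("pics/g10.png",g)
E
```

```text
(no output)
```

View pics/g10.png

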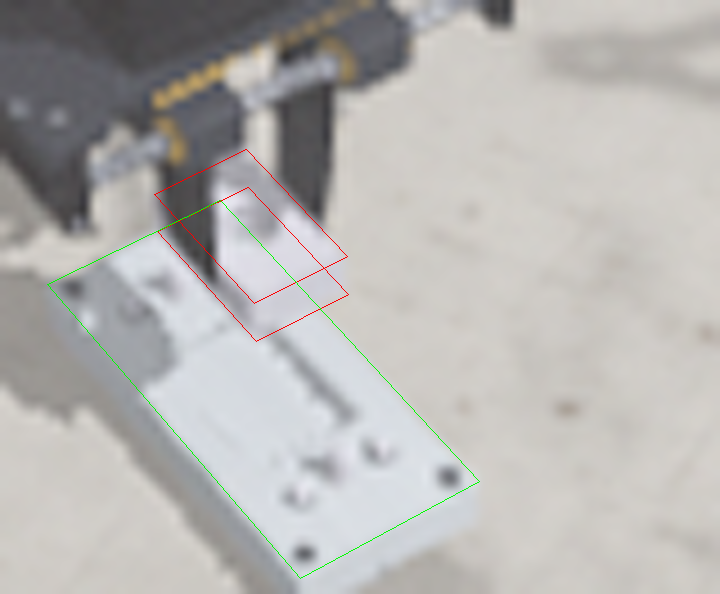

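Request:
{"op": "jog_arm", "data": {
  "series": [
    {"dx": 0,"dy": -0.0005,"dz": -0.03,"rx": 0,"ry": 0,"rz": 0,"gripper": 0},
    {"dx": 0,"dy": 0,"dz": -0.018,"rx": 0,"ry": 0,"rz": 0,"gripper": 0},
    {"dx": 0,"dy": 0,"dz": -0.008,"rx": 0,"ry": 0,"rz": 0,"gripper": 0},
    {"dx": 0,"dy": 0,"dz": 0,"rx": 0,"ry": 0,"rz": 0,"gripper": 0},
    {"dx": 0,"dy": 0,"dz": 0,"rx": 0,"ry": 0,"rz": 0,"gripper": 0}
  ]
}}

```text
t: 9.95
eef_pos: [600.6, 1.3, 22.4]
tcp_rot: [-1.57, 0.0, -2.07]
ft_force: [0.5, 0.5, -0.9]
opening: 0.377
```

```bash
python3 - <<'E'
from ov import *
s=env.state();print(s['eef_pos'],np.degrees(s['tcp_rot']),s['ft_force'])
b=env.read_camera("scene")[:,:,::-1];cv2.imwrite("pics/s11.png",b);x,y,k=215,145,9
g=cv2.resize(b[y:y+66,x:x+80],None,fx=k,fy=k,interpolation=cv2.INTER_CUBIC)
cv2.imwrite("pics/g11.png",g)
E
```

```text
[600.63426862   1.25521021  22.42170102] [-8.99618189e+01  9.03082079e-03 -1.18580924e+02] [ 0.4673513   0.5392559  -0.87088707]
```

View pics/g11.png

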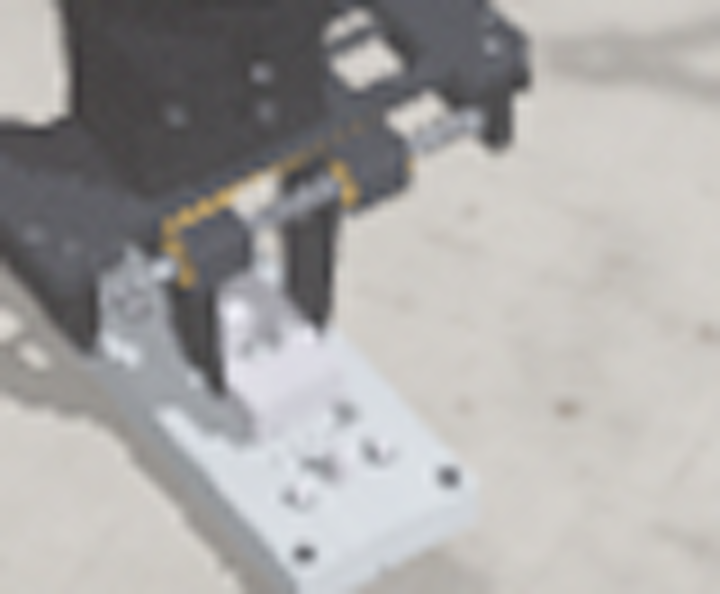

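Request:
{"op": "jog_arm", "data": {
  "series": [
    {"dx": 0,"dy": 0.0007,"dz": -0.003,"rx": 0,"ry": 0,"rz": 0,"gripper": 0},
    {"dx": 0,"dy": 0,"dz": -0.003,"rx": 0,"ry": 0,"rz": 0,"gripper": 0},
    {"dx": 0,"dy": 0,"dz": -0.002,"rx": 0,"ry": 0,"rz": 0,"gripper": 0},
    {"dx": 0,"dy": 0,"dz": 0,"rx": 0,"ry": 0,"rz": 0,"gripper": 0}
  ]
}}

```text
t: 10.4
eef_pos: [600.3, 2.8, 14.3]
tcp_rot: [-1.571, 0.0, -2.069]
ft_force: [-2.2, 1.7, 6.1]
opening: 0.375
```

Request:
{"op": "jog_arm", "data": {
  "series": [
    {"dx": -0.001,"dy": 0.0005,"dz": 0.0005,"rx": 0,"ry": 0,"rz": 0,"gripper": 0},
    {"dx": 0,"dy": 0,"dz": 0,"rx": 0,"ry": 0,"rz": 0,"gripper": 0}
  ]
}}

```text
t: 10.6
eef_pos: [599.3, 3.1, 14.4]
tcp_rot: [-1.571, -0.0, -2.069]
ft_force: [-0.9, -0.3, -0.9]
opening: 0.375
```

Request:
{"op": "jog_arm", "data": {
  "series": [
    {"dx": 0,"dy": 0,"dz": -0.001,"rx": 0,"ry": 0,"rz": 0,"gripper": 0},
    {"dx": 0,"dy": 0,"dz": 0,"rx": 0,"ry": 0,"rz": 0,"gripper": 0}
  ]
}}

```text
t: 10.8
eef_pos: [599.2, 3.1, 13.0]
tcp_rot: [-1.571, -0.0, -2.069]
ft_force: [-0.5, -0.1, -1.0]
opening: 0.379
```

Free now; it slides into the pocket. Continue down to the floor.

Request:
{"op": "jog_arm", "data": {
  "series": [
    {"dx": 0,"dy": 0,"dz": -0.001,"rx": 0,"ry": 0,"rz": 0,"gripper": 0},
    {"dx": 0,"dy": 0,"dz": -0.001,"rx": 0,"ry": 0,"rz": 0,"gripper": 0},
    {"dx": 0,"dy": 0,"dz": 0,"rx": 0,"ry": 0,"rz": 0,"gripper": 0}
  ]
}}

```text
t: 11.1
eef_pos: [599.3, 3.0, 11.2]
tcp_rot: [-1.571, -0.0, -2.069]
ft_force: [-0.1, -0.4, -0.5]
opening: 0.373
```

Request:
{"op": "jog_arm", "data": {
  "series": [
    {"dx": 0,"dy": 0,"dz": -0.001,"rx": 0,"ry": 0,"rz": 0,"gripper": 0},
    {"dx": 0,"dy": 0,"dz": 0,"rx": 0,"ry": 0,"rz": 0,"gripper": 0}
  ]
}}

```text
t: 11.3
eef_pos: [599.5, 2.9, 10.7]
tcp_rot: [-1.57, 0.0, -2.069]
ft_force: [-0.2, -0.4, 5.7]
opening: 0.374
```

Request:
{"op": "jog_arm", "data": {
  "series": [
    {"dx": 0,"dy": 0,"dz": 0,"rx": 0,"ry": 0,"rz": 0,"gripper": 1},
    {"dx": 0,"dy": 0,"dz": 0,"rx": 0,"ry": 0,"rz": 0,"gripper": 1},
    {"dx": 0,"dy": 0,"dz": 0,"rx": 0,"ry": 0,"rz": 0,"gripper": 1},
    {"dx": 0,"dy": 0,"dz": 0,"rx": 0,"ry": 0,"rz": 0,"gripper": 1},
    {"dx": 0,"dy": 0,"dz": 0.03,"rx": 0,"ry": 0,"rz": 0,"gripper": 1},
    {"dx": 0,"dy": 0,"dz": 0.05,"rx": 0,"ry": 0,"rz": 0,"gripper": 1},
    {"dx": -0.03,"dy": 0.03,"dz": 0.04,"rx": 0,"ry": 0,"rz": 3,"gripper": 1},
    {"dx": -0.03,"dy": 0.04,"dz": 0.0,"rx": 0,"ry": 0,"rz": 6,"gripper": 1},
    {"dx": -0.03,"dy": 0.04,"dz": 0.0,"rx": 0,"ry": 0,"rz": 6,"gripper": 1},
    {"dx": 0,"dy": 0.04,"dz": 0.0,"rx": 0,"ry": 0,"rz": 6,"gripper": 1},
    {"dx": 0,"dy": 0.04,"dz": 0.0,"rx": 0,"ry": 0,"rz": 6,"gripper": 1},
    {"dx": 0,"dy": 0,"dz": 0.0,"rx": 0,"ry": 0,"rz": 0,"gripper": 1}
  ]
}}

```text
t: 12.5
eef_pos: [513.2, 192.4, 124.8]
tcp_rot: [-1.57, 0.001, -1.591]
ft_force: [0.1, 0.2, -0.8]
opening: 0.997
```

```bash
python3 - <<'E'
from ov import *
s=env.state();print(s['eef_pos'],np.degrees(s['tcp_rot']),s['ft_force'])
b=env.read_camera("scene")[:,:,::-1];cv2.imwrite("pics/s12.png",b);x,y,k=210,155,7
a=env.read_camera("top")[:,:,::-1];cv2.imwrite("pics/t12.png",a);
g=cv2.resize(b[y:y+66,x:x+60],None,fx=k,fy=k,interpolation=cv2.INTER_CUBIC)
box(g,"scene",(600.4,2.3),np.radians(-28.5),30,18,20,30,(0,0,255),x,y,k)
h=cv2.resize(a[145:211,235:290],None,fx=k,fy=k,interpolation=cv2.INTER_CUBIC)
cv2.imwrite("pics/g12.png",np.hstack([g,h]))
E
```

```text
[513.2492049  192.42215789 124.75799016] [-8.99501513e+01  3.35804753e-02 -9.11420797e+01] [ 0.097116    0.16846326 -0.80571315]
```

View pics/g12.png

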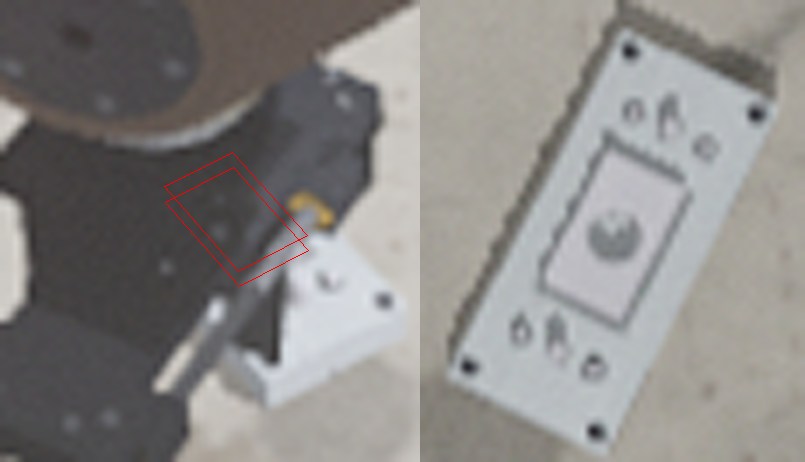

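View pics/t12.png

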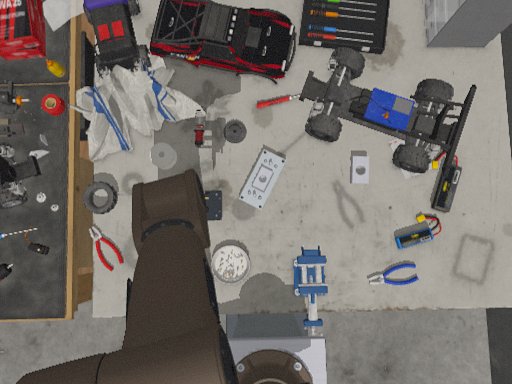

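Request:
{"op": "jog_arm", "data": {
  "series": [
    {"dx": -0.002,"dy": 0.04,"dz": 0,"rx": 0,"ry": 0,"rz": 5,"gripper": 1},
    {"dx": -0.002,"dy": 0.04,"dz": 0,"rx": 0,"ry": 0,"rz": 5,"gripper": 1},
    {"dx": -0.0025,"dy": 0.0385,"dz": -0.01,"rx": 0,"ry": 0,"rz": 4.7,"gripper": 1},
    {"dx": 0,"dy": 0,"dz": -0.015,"rx": 0,"ry": 0,"rz": 0,"gripper": 1},
    {"dx": 0,"dy": 0,"dz": -0.01,"rx": 0,"ry": 0,"rz": 0,"gripper": 1},
    {"dx": 0,"dy": 0,"dz": 0,"rx": 0,"ry": 0,"rz": 0,"gripper": 1},
    {"dx": 0,"dy": 0,"dz": 0,"rx": 0,"ry": 0,"rz": 0,"gripper": 1}
  ]
}}

```text
t: 13.3
eef_pos: [507.6, 306.1, 89.7]
tcp_rot: [-1.571, -0.0, -1.343]
ft_force: [1.0, 0.6, 0.1]
opening: 0.996
```

```bash
python3 - <<'E'
from blobs import *
s=env.state();print(s['eef_pos'],np.degrees(s['tcp_rot']))
b=env.read_camera("scene")[:,:,::-1].copy();cv2.imwrite("pics/s13.png",b)
t=cv2.imread("pics/t12.png")
P=np.array([ray("top",blob(t,235+(a-420)/7,145+c/7,3),20)[:2] for a,c in((630,50),(757,114),(596,432),(468,367))])
d=(P[0]+P[1]-P[2]-P[3])/2; print(P.mean(0),np.degrees(np.arctan2(d[1],d[0])))
P=np.array([ray("scene",blob(b,210+a/5,115+c/5,3),20)[:2] for a,c in((142,272),(66,310),(194,458),(275,415))]);print(P.round(1).tolist(),P.mean(0))
x,y,k=130,140,4
cv2.imwrite("pics/g13.png",cv2.resize(b[y:y+150,x:x+180],None,fx=k,fy=k,interpolation=cv2.INTER_CUBIC))
E
```

```text
[507.5536316  306.07823782  89.71721612] [-9.00201469e+01 -1.45235958e-02 -7.69747498e+01]
[600.64332822   2.35730107] -28.640751504383726
[[649.6, -56.5], [676.5, -5.8], [557.4, 58.2], [522.9, 11.8]] [601.58430962   1.9316522 ]
```

View pics/g13.png

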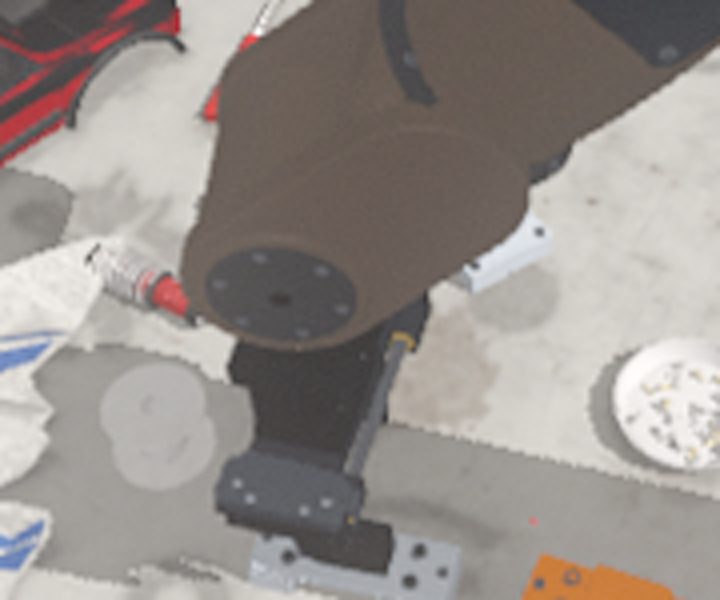

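Request:
{"op": "jog_arm", "data": {
  "series": [
    {"dx": -0.001,"dy": 0.005,"dz": -0.015,"rx": 0,"ry": 0,"rz": 0.6,"gripper": 1},
    {"dx": 0,"dy": 0,"dz": 0,"rx": 0,"ry": 0,"rz": 0,"gripper": 1},
    {"dx": 0,"dy": 0,"dz": 0,"rx": 0,"ry": 0,"rz": 0,"gripper": 1}
  ]
}}

```text
t: 13.65
eef_pos: [505.9, 312.2, 74.1]
tcp_rot: [-1.572, -0.0, -1.331]
ft_force: [-0.7, 0.1, 0.4]
opening: 1.0
```

Request:
{"op": "jog_arm", "data": {
  "series": [
    {"dx": 0,"dy": 0,"dz": -0.03,"rx": 0,"ry": 0,"rz": 0,"gripper": 1},
    {"dx": 0,"dy": 0,"dz": -0.014,"rx": 0,"ry": 0,"rz": 0,"gripper": 1},
    {"dx": 0,"dy": 0,"dz": -0.005,"rx": 0,"ry": 0,"rz": 0,"gripper": 1},
    {"dx": 0,"dy": 0,"dz": 0,"rx": 0,"ry": 0,"rz": 0,"gripper": 1},
    {"dx": 0,"dy": 0,"dz": 0,"rx": 0,"ry": 0,"rz": 0,"gripper": 1}
  ]
}}

```text
t: 14.15
eef_pos: [506.4, 312.4, 26.2]
tcp_rot: [-1.57, 0.0, -1.331]
ft_force: [0.8, 1.2, 0.1]
opening: 0.995
```

Request:
{"op": "jog_arm", "data": {
  "series": [
    {"dx": 0,"dy": -0.001,"dz": -0.005,"rx": 0,"ry": 0,"rz": 0,"gripper": 1},
    {"dx": 0,"dy": 0,"dz": 0,"rx": 0,"ry": 0,"rz": 0,"gripper": 0},
    {"dx": 0,"dy": 0,"dz": 0,"rx": 0,"ry": 0,"rz": 0,"gripper": 0},
    {"dx": 0,"dy": 0,"dz": 0,"rx": 0,"ry": 0,"rz": 0,"gripper": 0},
    {"dx": 0,"dy": 0,"dz": 0,"rx": 0,"ry": 0,"rz": 0,"gripper": 0},
    {"dx": 0,"dy": 0,"dz": 0,"rx": 0,"ry": 0,"rz": 0,"gripper": 0},
    {"dx": 0,"dy": 0,"dz": 0,"rx": 0,"ry": 0,"rz": 0,"gripper": 0},
    {"dx": 0,"dy": 0,"dz": 0,"rx": 0,"ry": 0,"rz": 0,"gripper": 0},
    {"dx": 0,"dy": 0,"dz": 0,"rx": 0,"ry": 0,"rz": 0,"gripper": 0},
    {"dx": 0,"dy": 0,"dz": 0,"rx": 0,"ry": 0,"rz": 0,"gripper": 0},
    {"dx": 0,"dy": 0,"dz": 0,"rx": 0,"ry": 0,"rz": 0,"gripper": 0},
    {"dx": 0,"dy": 0,"dz": 0,"rx": 0,"ry": 0,"rz": 0,"gripper": 0}
  ]
}}

```text
t: 15.35
eef_pos: [506.1, 311.3, 20.5]
tcp_rot: [-1.571, -0.0, -1.331]
ft_force: [1.5, 0.6, -1.0]
opening: 0.248
```

Request:
{"op": "jog_arm", "data": {
  "series": [
    {"dx": 0,"dy": 0,"dz": 0,"rx": 0,"ry": 0,"rz": 0,"gripper": 0}
  ]
}}

```text
t: 15.45
eef_pos: [506.1, 311.3, 20.5]
tcp_rot: [-1.571, -0.0, -1.331]
ft_force: [0.1, 0.7, -0.7]
opening: 0.252
```

Request:
{"op": "jog_arm", "data": {
  "series": [
    {"dx": 0,"dy": 0,"dz": 0.02,"rx": 0,"ry": 0,"rz": 0,"gripper": 0},
    {"dx": 0,"dy": 0,"dz": 0.03,"rx": 0,"ry": 0,"rz": 0,"gripper": 0},
    {"dx": 0,"dy": 0,"dz": 0.03,"rx": 0,"ry": 0,"rz": 0,"gripper": 0},
    {"dx": 0.0118,"dy": -0.0386,"dz": 0,"rx": 0,"ry": 0,"rz": -5.3,"gripper": 0},
    {"dx": 0.0118,"dy": -0.0386,"dz": 0,"rx": 0,"ry": 0,"rz": -5.3,"gripper": 0},
    {"dx": 0.0118,"dy": -0.0386,"dz": 0,"rx": 0,"ry": 0,"rz": -5.3,"gripper": 0},
    {"dx": 0.0118,"dy": -0.0386,"dz": 0,"rx": 0,"ry": 0,"rz": -5.3,"gripper": 0},
    {"dx": 0.0118,"dy": -0.0386,"dz": 0,"rx": 0,"ry": 0,"rz": -5.3,"gripper": 0},
    {"dx": 0.0118,"dy": -0.0386,"dz": 0,"rx": 0,"ry": 0,"rz": -5.3,"gripper": 0},
    {"dx": 0.0118,"dy": -0.0386,"dz": 0,"rx": 0,"ry": 0,"rz": -5.3,"gripper": 0},
    {"dx": 0.0117,"dy": -0.0388,"dz": 0,"rx": 0,"ry": 0,"rz": -5.2,"gripper": 0},
    {"dx": 0,"dy": 0,"dz": 0,"rx": 0,"ry": 0,"rz": 0,"gripper": 0}
  ]
}}

```text
t: 16.65
eef_pos: [601.5, -2.0, 100.2]
tcp_rot: [-1.57, -0.0, -2.076]
ft_force: [0.2, 0.1, -1.1]
opening: 0.254
```

Request:
{"op": "jog_arm", "data": {
  "series": [
    {"dx": 0,"dy": 0,"dz": 0,"rx": 0,"ry": 0,"rz": 0,"gripper": 0},
    {"dx": 0,"dy": 0,"dz": 0,"rx": 0,"ry": 0,"rz": 0,"gripper": 0}
  ]
}}

```text
t: 16.85
eef_pos: [599.9, 3.0, 100.3]
tcp_rot: [-1.572, -0.0, -2.068]
ft_force: [-0.5, 0.4, -1.6]
opening: 0.252
```

```bash
python3 - <<'E'
from ov import *
s=env.state();print(s['eef_pos'],np.degrees(s['tcp_rot']),s['ft_force'],s['opening'])
b=env.read_camera("scene")[:,:,::-1].copy();cv2.imwrite("pics/s14.png",b);x,y,k=200,120,7
g=cv2.resize(b[y:y+85,x:x+100],None,fx=k,fy=k,interpolation=cv2.INTER_CUBIC)
p=s['eef_pos']; zf=p[2]-20.5
box(g,"scene",p[:2],s['tcp_rot'][2]+np.pi/2,65,22,zf,zf+28,(0,0,255),x,y,k)
box(g,"scene",(600.6,2.3),np.radians(-28.55),80,36,20,20,(0,255,0),x,y,k)
cv2.imwrite("pics/g14.png",g)
a=env.read_camera("top")[:,:,::-1].copy();cv2.imwrite("pics/t14.png",a)
E
```

```text
[599.89768293   2.98238181 100.33165727] [-9.00469918e+01 -1.74621471e-02 -1.18484439e+02] [-0.47081544  0.40585215 -1.627776  ] 0.2521893949308695
```

View pics/g14.png

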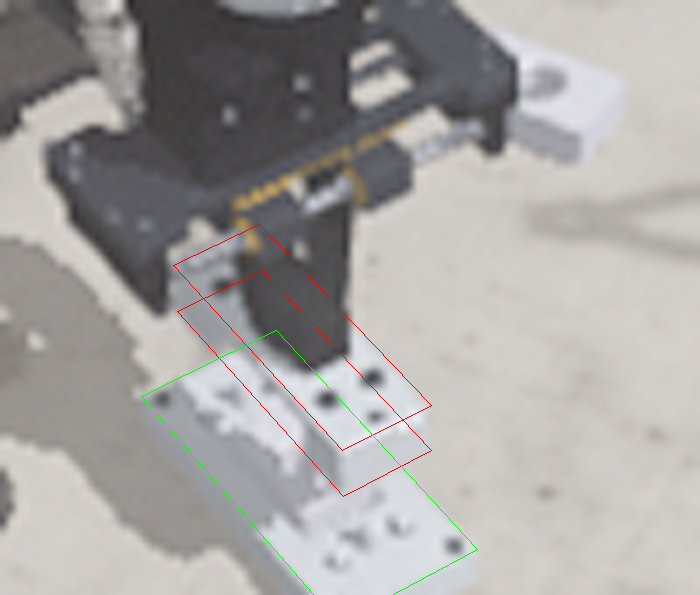

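```bash
python3 - <<'E'
from blobs import *
b=cv2.imread("pics/s14.png")
P=np.array([ray("scene",blob(b,200+a/7-.5,120+c/7-.5,r),107.8)[:2] for a,c,r in((373,378,2),(328,399,2),(376,417,2))])
print(P.round(1))
yaw=np.radians(-28.5);ex=np.array([np.cos(yaw),np.sin(yaw)]);ey=np.array([-ex[1],ex[0]])
d=P[1]-P[0];print(np.hypot(*d),np.degrees(np.arctan2(d[1],d[0]))-90)
print((P[0]+P[1])/2+39.7*ex, P[2]+57.8*ex)
E
```

```text
[[560.7  12.1]
 [571.6  31.2]
 [549.7  30.8]]
22.017303337736507 -29.544515454951693
[601.06658475   2.72840151] [600.52986748   3.23641677]
```

Request:
{"op": "jog_arm", "data": {
  "series": [
    {"dx": 0.0003,"dy": -0.0004,"dz": -0.025,"rx": 0,"ry": 0,"rz": 0,"gripper": 0},
    {"dx": 0,"dy": 0,"dz": -0.012,"rx": 0,"ry": 0,"rz": 0,"gripper": 0},
    {"dx": 0,"dy": 0,"dz": -0.005,"rx": 0,"ry": 0,"rz": 0,"gripper": 0},
    {"dx": 0,"dy": 0,"dz": 0,"rx": 0,"ry": 0,"rz": 0,"gripper": 0},
    {"dx": 0,"dy": 0,"dz": 0,"rx": 0,"ry": 0,"rz": 0,"gripper": 0},
    {"dx": 0,"dy": 0,"dz": 0,"rx": 0,"ry": 0,"rz": 0,"gripper": 0}
  ]
}}

```text
t: 17.55
eef_pos: [601.1, 1.9, 59.3]
tcp_rot: [-1.57, 0.0, -2.069]
ft_force: [0.3, -0.5, -2.5]
opening: 0.25
```

Request:
{"op": "jog_arm", "data": {
  "series": [
    {"dx": 0,"dy": 0,"dz": -0.002,"rx": 0,"ry": 0,"rz": 0,"gripper": 0},
    {"dx": 0,"dy": 0,"dz": -0.002,"rx": 0,"ry": 0,"rz": 0,"gripper": 0},
    {"dx": 0,"dy": 0,"dz": 0,"rx": 0,"ry": 0,"rz": 0,"gripper": 0},
    {"dx": 0,"dy": 0,"dz": 0,"rx": 0,"ry": 0,"rz": 0,"gripper": 0}
  ]
}}

```text
t: 17.95
eef_pos: [600.7, 1.8, 54.5]
tcp_rot: [-1.571, -0.0, -2.069]
ft_force: [-0.2, 0.5, -1.9]
opening: 0.251
```

Request:
{"op": "jog_arm", "data": {
  "series": [
    {"dx": -0.0004,"dy": 0.0006,"dz": -0.001,"rx": 0,"ry": 0,"rz": 0,"gripper": 0},
    {"dx": 0,"dy": 0,"dz": -0.001,"rx": 0,"ry": 0,"rz": 0,"gripper": 0},
    {"dx": 0,"dy": 0,"dz": -0.001,"rx": 0,"ry": 0,"rz": 0,"gripper": 0},
    {"dx": 0,"dy": 0,"dz": 0,"rx": 0,"ry": 0,"rz": 0,"gripper": 0}
  ]
}}

```text
t: 18.35
eef_pos: [600.2, 2.5, 51.4]
tcp_rot: [-1.571, -0.0, -2.069]
ft_force: [-0.0, 0.1, -2.2]
opening: 0.247
```

Request:
{"op": "jog_arm", "data": {
  "series": [
    {"dx": 0,"dy": 0,"dz": -0.002,"rx": 0,"ry": 0,"rz": 0,"gripper": 0},
    {"dx": 0,"dy": 0,"dz": -0.001,"rx": 0,"ry": 0,"rz": 0,"gripper": 0},
    {"dx": 0,"dy": 0,"dz": -0.001,"rx": 0,"ry": 0,"rz": 0,"gripper": 0},
    {"dx": 0,"dy": 0,"dz": 0,"rx": 0,"ry": 0,"rz": 0,"gripper": 0}
  ]
}}

```text
t: 18.75
eef_pos: [600.2, 2.5, 47.4]
tcp_rot: [-1.571, -0.0, -2.069]
ft_force: [0.4, 0.1, -1.8]
opening: 0.256
```

Request:
{"op": "jog_arm", "data": {
  "series": [
    {"dx": 0,"dy": 0,"dz": -0.001,"rx": 0,"ry": 0,"rz": 0,"gripper": 0},
    {"dx": 0,"dy": 0,"dz": -0.001,"rx": 0,"ry": 0,"rz": 0,"gripper": 0},
    {"dx": 0,"dy": 0,"dz": 0,"rx": 0,"ry": 0,"rz": 0,"gripper": 0}
  ]
}}

```text
t: 19.05
eef_pos: [600.4, 2.4, 45.8]
tcp_rot: [-1.57, 0.0, -2.069]
ft_force: [-0.9, 0.2, 2.6]
opening: 0.25
```

Request:
{"op": "jog_arm", "data": {
  "series": [
    {"dx": 0,"dy": 0,"dz": -0.0015,"rx": 0,"ry": 0,"rz": 0,"gripper": 0},
    {"dx": 0,"dy": 0,"dz": -0.0015,"rx": 0,"ry": 0,"rz": 0,"gripper": 0},
    {"dx": 0,"dy": 0,"dz": -0.0015,"rx": 0,"ry": 0,"rz": 0,"gripper": 0},
    {"dx": 0,"dy": 0,"dz": 0,"rx": 0,"ry": 0,"rz": 0,"gripper": 0}
  ]
}}

```text
t: 19.45
eef_pos: [600.5, 2.4, 41.4]
tcp_rot: [-1.57, 0.0, -2.069]
ft_force: [-1.4, 0.1, 7.7]
opening: 0.252
```

Request:
{"op": "jog_arm", "data": {
  "series": [
    {"dx": 0,"dy": 0,"dz": -0.001,"rx": 0,"ry": 0,"rz": 0,"gripper": 0},
    {"dx": 0,"dy": 0,"dz": 0,"rx": 0,"ry": 0,"rz": 0,"gripper": 0}
  ]
}}

```text
t: 19.65
eef_pos: [600.5, 2.4, 40.6]
tcp_rot: [-1.57, 0.0, -2.069]
ft_force: [-2.3, 0.3, 8.6]
opening: 0.253
```

Request:
{"op": "jog_arm", "data": {
  "series": [
    {"dx": 0,"dy": 0,"dz": -0.001,"rx": 0,"ry": 0,"rz": 0,"gripper": 0},
    {"dx": 0,"dy": 0,"dz": 0,"rx": 0,"ry": 0,"rz": 0,"gripper": 0}
  ]
}}

```text
t: 19.85
eef_pos: [600.5, 2.5, 40.5]
tcp_rot: [-1.57, 0.0, -2.069]
ft_force: [-5.0, 1.0, 17.7]
opening: 0.248
```

```bash
python3 - <<'E'
from ov import *
b=env.read_camera("scene")[:,:,::-1].copy();a=env.read_camera("top")[:,:,::-1].copy()
cv2.imwrite("pics/s15.png",b);cv2.imwrite("pics/t15.png",a);x,y,k=200,140,7
g=cv2.resize(b[y:y+80,x:x+100],None,fx=k,fy=k,interpolation=cv2.INTER_CUBIC)
cv2.imwrite("pics/g15.png",g)
s=env.state();print(s['t'],s['eef_pos'],s['ft_force'],s['opening'])
E
```

```text
19.95 [600.53969831   2.47971491  40.45632142] [-6.27357425  0.31905835 17.63903456] 0.2507368960367152
```

View pics/g15.png

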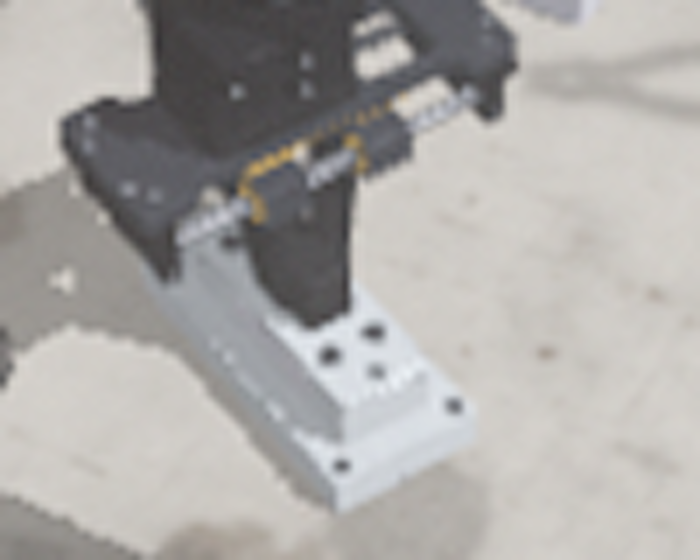

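View pics/s15.png

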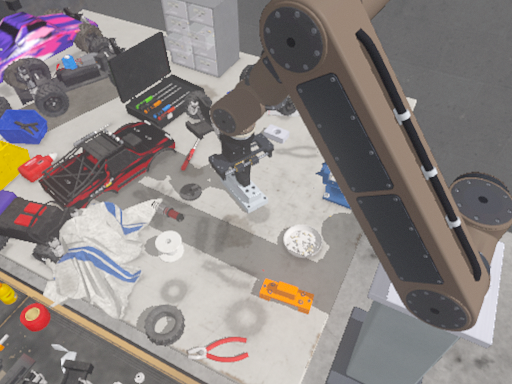

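Request:
{"op": "jog_arm", "data": {
  "series": [
    {"dx": 0,"dy": 0,"dz": -0.0003,"rx": 0,"ry": 0,"rz": 0,"gripper": 0},
    {"dx": 0,"dy": 0,"dz": 0,"rx": 0,"ry": 0,"rz": 0,"gripper": 0},
    {"dx": 0,"dy": 0,"dz": 0,"rx": 0,"ry": 0,"rz": 0,"gripper": 0},
    {"dx": 0,"dy": 0,"dz": 0,"rx": 0,"ry": 0,"rz": 0,"gripper": 0}
  ]
}}

```text
t: 20.35
eef_pos: [600.5, 2.5, 40.4]
tcp_rot: [-1.57, 0.0, -2.069]
ft_force: [-7.0, 1.4, 21.7]
opening: 0.254
```

```bash
python3 -c "
from cell import env
print(env.job_done()); s=env.state(); print(s['t'],s['eef_pos'],s['ft_force'],s['opening'])"
```

```text
the job is handed in; nothing more can be done
None
the job is handed in; nothing more can be done
```

The bearing block is in the fixture pocket and released. The jig cover is on both pins, pressed flush, and still gripped and held down. I handed the job in at about 20.4 s; no verdict is reported.

**Last checks**
- **Block:** the top view after letting go showed it square in the pocket, inside the outline on all sides. On the way in it caught the pocket's chamfer at 6 N, so I shifted it about 1 mm and it then went down freely.
- **Cover:** the pins entered with no side force. The plungers touched at about reported z 46. The cover stopped at z 40.4–40.5, against a predicted 40.5 for flush. It is held down with about 22 N at the wrist, well above the plungers' 12 N.
- **Picture:** the last image shows the cover's feet down on the fixture and aligned with it. The gear and spool were still in place.

**What disagreed**
- **Height offset:** the reported tool height did not match the given finger geometry. The fingertips touched the table at reported z of about -12 mm, where +11 mm was expected. The first grasp therefore closed above the block without moving it. I measured the offset by touching the table lightly, at about 22 N, and used it for all later heights.
- **Small sideways load:** about 7 N remains sideways at the wrist while holding the cover down. A similar pull appeared when I touched the table.

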